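Lift a warm spectacle front off the warmer with a spatula and lay it on the cooling rack

TASK

The tortoiseshell spectacle front on the warming plate is hot: without touching it with the gripper, take the spatula from its rest, slide the blade under the front (the red fence stops it from running away) and lift it off. Carry it to the cooling rack and lower the blade between the two blue rails until they take the front, which must lie flat across both rails and between their end stops, then draw the blade out and lay the spatula back on its rest the way it lay. Do not drop the front on the bench, and leave the green front, the jar, the bar of wax and the cup where they are.

Things in the scene. Friction and masses are not known exactly. Their poses are not given: they have to be found in the camera images.
- spatula: Steel spatula, raised black handle, 0.18 kg. Origin: in the plane of the blade's underside, below the grasp place; x from handle to blade, z up. Blade: sheet 1.8 mm thick, x 85 to 175 mm, y +-35 mm, underside z = 0. Handle: bar 22 mm wide (y), z 36 to 58 mm, x -85 to 50 mm; a thin sloping neck joins it to the blade's rear edge.
- spatula_grip (a point): middle of the spatula's handle where it is best grasped, 47 mm above the plane of the blade's underside; grasp from above across the 22 mm width
- blade_mid (a point): centre of the blade's upper face, 130 mm ahead of the grip along the spatula's x
- frame: Hot tortoiseshell (brown, amber spots) spectacle front, no lenses: two round rims, 150 mm long (y), 60 mm wide (x), 11 mm high, 40 g. Origin: centre, at the level of its lowest points. Stands on its end pieces (y +-61 to +-75 mm); between them the underside is 2.5 mm higher. Rims: 8 mm round bar on circles of radius 26 mm centred at y = +-36 mm. Lies on the warmer, about parallel to the fence.
- warmer: Fixed grey warming plate, 150 mm (x) by 210 mm (y), flat metal top 30 mm above the bench. Origin: centre of its underside. Open front edge at x = -75 mm; along the back a red fence, face at x = 55 mm, 180 mm long, 14 mm above the plate. +x is the direction in which to slide the spatula in.
- rack: Fixed cooling rack: plywood base 130 (x) by 150 mm (y), 8 mm thick; two blue rails along x, 100 mm long, 14 mm wide, centred at y = +-53 mm (92 mm free between), tops 40 mm above the bench. Stops at the rail ends stand 8 mm higher, faces at x = +-41 mm. Origin: centre of underside. Open between the rails at both ends; blade points to +x. The front goes across the rails, centred.
- rest: Fixed dark wooden spatula rest: board x -90 to 180 mm, 90 mm wide, 8 mm thick; a block at x -73 to -47 mm, 70 mm wide, top 44 mm above the bench, carries the handle. Origin: on the bench below the place of the spatula's grip; the blade points to +x. At home the spatula's origin is 8 mm above the rest's origin, axes alike.
- green_frame: bystander: olive green spectacle front lying flat on the bench, 150 x 60 x 11 mm
- jar: bystander: squat jar with a steel lid, 64 mm across, 55 mm tall
- wax: bystander: green bar of polishing wax, 50 x 110 x 35 mm
- pot: bystander: blue ceramic cup, 72 mm across, 75 mm tall
Not all that is in view belongs to the job. What is shaped like the frame but pink, purple or yellow is not meant.

How it is judged:
By the outcome, as a careful person would: the job done as asked, in the order asked, and still so for the second after the job is handed in, with the robot touching nothing.
It also fails if it takes over 61 s, if anything falls off the work surface, if the arm or the gripper's body presses on something with over 40 N, if the wrist force passes 120 N, or if a joint passes its speed limit or range.

ROBOT

A 6-joint arm with a two-finger parallel gripper is mounted at the origin on the work surface. World frame = base frame: x ahead of the robot, y to its left, z up, the work surface at z = 0. Lengths are in m, angles in rad, forces in N, time in s.
With the tool pointing down it reaches from about 0.25 to 0.725 m from the base axis. Payload 4 kg.
Tool frame: the origin (TCP) lies midway between the tips of the shut fingers; the grasp point (between the pads) lies 19 mm behind it (bot.grip_depth is the distance from the TCP to the grasp point, in m); z points along the fingers, y is the line along which they close (so a half turn about z gives the same grasp; the last joint's range is limited). The gripper opens to 85 mm and grips with 20 to 120 N. Pads are 22 mm wide; open, the fingers measure 114 mm over their backs; the gripper's body (76 mm by 85 mm) begins 54 mm behind the grasp point. The pads swing forward as they close: fully open they stand 13 mm farther back than shut.
Start: joints at [-1.116, 0.241, 0.005, 1.335, 0, 1.571], TCP at [0.22, -0.449, 0.207] pointing down, gripper open.
Joint ranges: [-2.72, 2.72], [-1.05, 1.87], [-1.09, 1.28], [-1.99, 2.15], [-1.42, 1.44], [-3.14, 3.14]. Speed limits (rad/s): [2.79, 2.79, 3.14, 3.14, 3.14, 3.14].

INTERFACE

Orientations are given as a unit quaternion [x, y, z, w].
In Python, from workcell import bot gives the robot as it stands.
- The arm moves only by the shell command python3 -m creep 'ROWS'. ROWS is JSON, one flat list of numbers, 5 for each row, row after row: the shift along the world's x, y, z in m, then the turn about the world's z in rad, then the finger opening in m, from 0 to 0.0854. In form: [x, y, z, twist, claw, x, y, z, twist, claw, ...]. A call has 1 to 10 rows; each row is the pose to reach, as a shift and turn from the pose commanded when the call began; what a row does not reach only later rows make up. A row lasts 1/12 s, in which the tool goes at most 41.7 mm and 7.16 degrees, less where a joint would pass 70% of its speed; a pose out of reach is approached as far as the arm can. A call with a gripper value outside its range is refused whole. The fingers move at their own pace and stop on an object; the grip force is fixed at half the most. Time passes only in rows, so rows that repeat a pose let the fingers close. It gives the time, the measured TCP pose, the force, the opening and the grip force at its end, in the units of the state.
- bot.get_obs(): the state, without advancing time (a new reading comes with each control period).
- bot.camera(name): name is "scene" or "top"; returns a dict with "pixels" (384x512x3 uint8, red, green, blue), "camera_matrix" (3x3 intrinsics, pixels), "extrinsics" (4x4, takes a point from world to camera coordinates). Camera axes: x right, y down, z forward; pixel columns grow to the right and rows downward; lengths in m; the calibration is good to about 2 mm. A picture is of the moment at which its call begins. There is no depth.
- bot.job_done(): hands the job in; it is judged then, once.
Trained networks look in the newest picture that a camera, given by its name, has taken for a name from the list of things; names that differ only in an ending like _2 or _b are one class to them, and where a whole thing is asked for, a point or a joint stands for the part that bears it (a point fixed in the world has none). Each returns a list of dicts, best first, with "score" (0 to 1); they miss things now and then, are a little off and sometimes report something else, mostly with a low value. They report only what shows in the picture. A call takes as long as a camera call. They do not tell look-alikes from the thing itself.
- bot.look_for(camera, thing): "centre" ([column, row] as shares, 0 to 1, of the picture: columns of its width, rows of its height, amid what is visible of it).
- bot.place_of(camera, thing): "centre" ([column, row] as shares, 0 to 1, of the picture: columns of its width, rows of its height: a listed point, or the origin of a listed thing).
The state is a dict: "clock": time; "joint_pos": joint angles; "joint_vel": joint speeds; "tau": joint torques, N m; "eef_pos": TCP position; "tool_rot": TCP orientation; "ft_force": force on the tool from outside, world axes, zero at the start; "ft_torque": the same for the moment, N m; "grip_width": finger opening in m; "grasp_force": force on a finger pad.
Only numpy, scipy, OpenCV 4.12 (cv2) and the standard library are available. Lean on these libraries where they do the work, as an engineer would, in place of code of your own. Each camera call takes 0.05 s, during which the arm holds its last target. There are 200 camera calls.

## Working session

There is one attempt and no reset: what is moved stays moved. The work goes in short steps, Python scripts to look and compute and a shell command to move; the robot and the scene stay as the last step left them, time stands still between calls to the robot, and variables do not carry over. Pictures are saved under pics/ and viewed, at most 10 in all, crops included, and the job is handed in when it is done.

```bash
ls; mkdir -p pics
python3 - <<'E'
from workcell import bot
import cv2,numpy as np
for c in("scene","top"):
    d=bot.camera(c);cv2.imwrite(f"pics/{c}0.png",d["pixels"][...,::-1]);print(c,np.round(d["camera_matrix"],1).tolist(),np.round(d["extrinsics"],3).tolist())
    for t in("spatula","spatula_grip","blade_mid","frame","warmer","rack","rest"):
        print(t,[(round(r["centre"][0]*512),round(r["centre"][1]*384),round(r["score"],2)) for r in bot.place_of(c,t)])
o=bot.get_obs();print(o["clock"],o["eef_pos"],o["tool_rot"])
E
```

```text
pics
scene [[450.1, 0.0, 260.3], [0.0, 450.1, 182.2], [0.0, 0.0, 1.0]] [[0.363, 0.932, 0.007, -0.14], [0.625, -0.237, -0.744, -0.238], [-0.692, 0.274, -0.668, 1.548], [0.0, 0.0, 0.0, 1.0]]
spatula [(406, 171, 0.83)]
spatula_grip [(408, 162, 0.93), (403, 174, 0.5)]
blade_mid [(369, 184, 0.65)]
frame [(307, 225, 0.98), (254, 180, 0.78), (349, 134, 0.72), (137, 197, 0.64)]
warmer [(308, 234, 0.81)]
rack [(166, 280, 0.84)]
rest [(404, 174, 0.86)]
top [[394.3, 0.0, 250.3], [0.0, 394.3, 184.2], [0.0, 0.0, 1.0]] [[-0.002, -1.0, 0.011, -0.049], [-0.997, 0.001, -0.083, 0.447], [0.083, -0.011, -0.996, 1.038], [0.0, 0.0, 0.0, 1.0]]
spatula [(80, 166, 0.93)]
spatula_grip [(76, 164, 0.86)]
blade_mid [(129, 166, 0.63)]
frame [(101, 259, 0.93), (361, 231, 0.87), (219, 120, 0.74), (238, 217, 0.57)]
warmer [(219, 122, 0.75)]
rack []
rest [(85, 165, 0.6), (397, 149, 0.55)]
0.8 [ 0.21964195 -0.449147    0.20672019] [ 9.74255648e-01  2.25446074e-01  4.04227082e-06 -8.35054400e-06]
```

View pics/scene0.png

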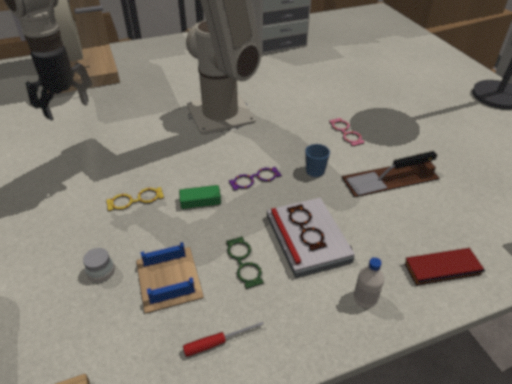

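View pics/top0.png

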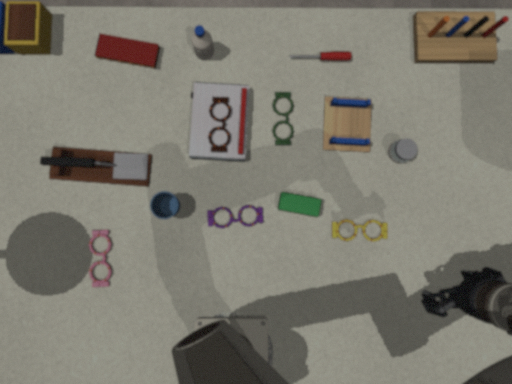

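Scene: the frame look-alikes are tortoiseshell on the warmer (top 220,123 / scene 306,228), green (283,118), purple (236,216), yellow (360,230) and pink (101,258). I choose the brown one with amber spots on the warmer. The fence is on the image right (−y), and the spatula blade also points towards −y.

```bash
cat > h.py <<'E'
import numpy as np,cv2
from scipy.optimize import least_squares
from workcell import bot
def cam(c):
    d=bot.camera(c);return d["pixels"],np.array(d["camera_matrix"]),np.array(d["extrinsics"])
def proj(K,E,P):
    p=np.c_[np.atleast_2d(P),np.ones(len(np.atleast_2d(P)))]@E[:3].T@K.T;return p[:,:2]/p[:,2:]
def tri(obs): # [(K,E,px)] -> point, residual px
    f=lambda P:np.concatenate([proj(K,E,P)[0]-px for K,E,px in obs])
    s=least_squares(f,[.5,0,.03]);return s.x,s.fun
def onz(K,E,px,z):
    return least_squares(lambda q:proj(K,E,[q[0],q[1],z])[0]-px,[.5,0]).x
E
python3 - <<'E'
import cv2,numpy as np
t=cv2.imread("pics/top0.png");s=cv2.imread("pics/scene0.png")
def g(im,x,y,w,h):
    c=cv2.resize(im[y:y+h,x:x+w],(400,300),interpolation=cv2.INTER_CUBIC);return c
# each cell scale 400/w
m=np.vstack([np.hstack([g(t,40,130,120,90),g(t,180,70,100,75) ]),np.hstack([g(s,340,140,108,81),g(s,260,190,108,81)])])
cv2.imwrite("pics/crop1.png",m)
m=np.vstack([np.hstack([g(t,300,80,100,75),g(t,180,100,100,75) ]),np.hstack([g(s,120,235,108,81),g(s,260,230,108,81)])])
cv2.imwrite("pics/crop2.png",m)
E
```

```text
(no output)
```

View pics/crop1.png

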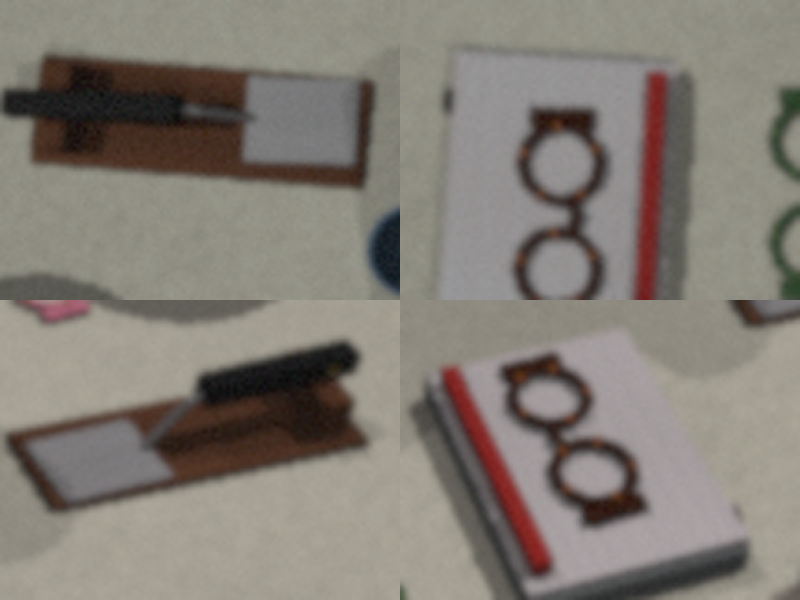

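View pics/crop2.png

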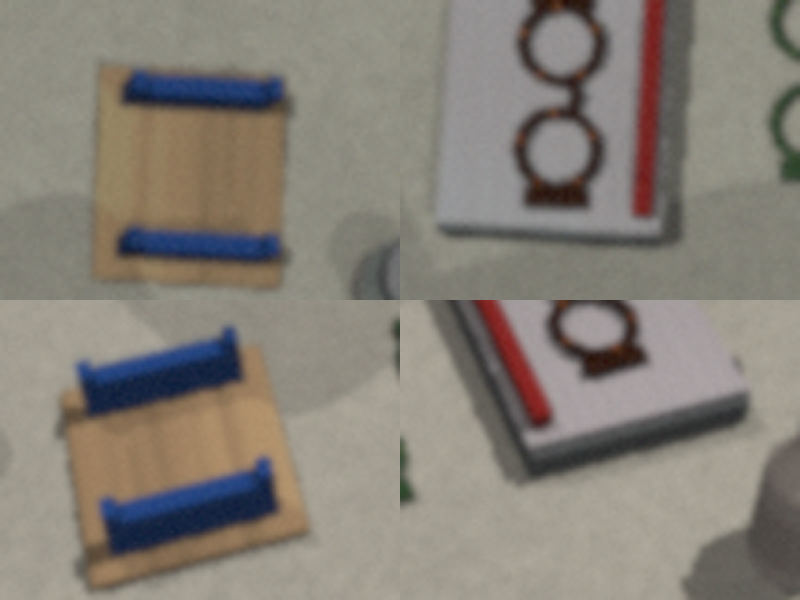

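The close crop confirms my choice: a brown front with amber spots on the grey plate, next to the red fence. The corners are readable, so I fit the poses from both views.

```bash
cat > fit.py <<'E'
from h import *
C={c:cam(c)[1:] for c in("top","scene")}
def T(x,y,p,s):return [(a/s+x,b/s+y) for a,b in p]
S=400/108;t3=10/3
def fit(name,top,ptop,sc,psc):
    A=[("top",np.array(ptop,float)/1e3,np.array(top)),("scene",np.array(psc,float)/1e3,np.array(sc))]
    def r(q):
        c,s=np.cos(q[3]),np.sin(q[3]);R=np.array([[c,-s,0],[s,c,0],[0,0,1]])
        return np.concatenate([(proj(*C[k],P@R.T+q[:3])-u).ravel() for k,P,u in A])
    s=least_squares(r,[.5,.2,0,-1.57],loss="soft_l1")
    print(name,np.round(s.x[:3]*1e3,1),"yaw",round(np.degrees(s.x[3]),2),"res",np.round(r(s.x).reshape(-1,2),1).tolist())
fit("spat",T(40,130,[(247,74),(360,80),(355,163),(241,162)],t3),[(85,35,1.8),(175,35,1.8),(175,-35,1.8),(85,-35,1.8)],
 T(340,140,[(23,137),(68,203),(173,178),(133,120)],S),[(175,-35,1.8),(175,35,1.8),(85,35,1.8),(85,-35,1.8)])
fit("rest",T(40,130,[(45,55),(373,82),(362,187),(33,160)],t3),[(-90,45,8),(180,45,8),(180,-45,8),(-90,-45,8)],
 T(340,140,[(8,133),(55,210),(366,144)],S),[(180,-45,8),(180,45,8),(-90,45,8)])
fit("warm",T(180,70,[(55,50),(247,72)],4)+T(180,100,[(38,228),(260,235),(233,215)],4),[(-75,105,30),(55,90,44),(-75,-105,30),(75,-105,30),(55,-90,44)],
 T(260,190,[(225,30),(348,238)],S)+T(260,230,[(130,150)],S),[(-75,-105,30),(-75,105,30),(75,105,30)])
fit("rack",T(300,80,[(97,65),(287,75),(282,287),(92,280)],4),[(-65,75,8),(65,75,8),(65,-75,8),(-65,-75,8)],
 T(120,235,[(62,95),(90,290),(308,230),(262,45)],S),[(65,-75,8),(65,75,8),(-65,75,8),(-65,-75,8)])
fit("frame",T(180,70,[(164,108.5)],4)+T(180,100,[(156,206)],4),[(0,75,11),(0,-75,11)],
 T(260,190,[(130,60),(218,219)],S),[(0,-75,11),(0,75,11)])
for n in("spatula_grip","blade_mid","frame"):
    px=[bot.place_of(c,n) for c in("top","scene")]
    if all(px):
        P,r=tri([(*C[c],np.array(p[0]["centre"])*[512,384]) for c,p in zip(("top","scene"),[px[0],px[1]])]);print(n,np.round(P*1e3,1),np.round(r,1))
E
python3 fit.py
```

```text
spat [505.1 406.9   5.1] yaw -92.76 res [[-0.0, -0.1], [-0.8, -0.3], [-1.1, 0.3], [-0.2, -0.9], [-0.1, 1.6], [-0.7, -0.2], [-0.3, -0.3], [-1.9, -0.1]]
rest [501.6 402.1  -6. ] yaw -94.62 res [[-0.4, -0.5], [-0.1, -0.8], [-0.1, 0.5], [-0.8, 0.7], [-1.9, 0.4], [-1.0, 0.3], [0.5, 0.0]]
warm [618.4  33.6  -2. ] yaw -92.91 res [[0.0, -1.4], [-0.4, -0.8], [-0.5, 0.7], [0.1, 1.8], [-0.4, 0.0], [-2.8, -1.9], [0.3, 0.9], [-0.4, 0.8]]
rack [ 615.7 -316.7   -5.9] yaw -92.91 res [[-0.2, -0.1], [-1.1, -0.2], [-1.1, 0.1], [-0.7, -0.5], [-1.2, -0.4], [-0.4, 0.0], [0.1, 0.1], [-1.3, 0.0]]
frame [608.3  33.5  20.8] yaw -92.2 res [[-0.6, -0.6], [-1.0, 0.0], [-1.0, 0.2], [-0.6, -0.0]]
spatula_grip [502.5 403.2  51.8] [ 1.9  1.   2.3 -0.7]
blade_mid [505.7 280.1   4.3] [ 1.2  0.6  1.4 -0.3]
frame [577.2  65.5 282.6] [-22.8  -9.5 -26.2   4.1]
```

```bash
sed -i 's|(a/s+x,b/s+y)|((a+.5)/s+x-.5,(b+.5)/s+y-.5)|' fit.py
sed -i 's|    s=least_squares(r,.*|    Z=dict(spat=8,frame=30).get(name,0)/1e3\n    s0=least_squares(r,[.5,.2,0,-1.57],loss="soft_l1");print("freez",np.round(s0.x*1e3,1))\n    s=least_squares(lambda q:r([q[0],q[1],Z,q[2]]),[.5,.2,-1.57],loss="soft_l1");s.x=np.r_[s.x[:2],Z,s.x[2]]|' fit.py
python3 fit.py
```

```text
freez [  505.6   406.4     7.2 -1620.1]
spat [505.8 406.1   8. ] yaw -92.86 res [[0.3, -0.1], [-0.4, -0.3], [-0.7, 0.5], [0.1, -0.9], [0.3, 1.4], [-0.4, -0.4], [0.1, -0.5], [-1.4, -0.3]]
freez [  502.    402.     -4.2 -1651.9]
rest [502.7 400.3   0. ] yaw -94.49 res [[-0.5, -0.9], [0.4, -1.3], [0.4, 0.1], [-0.8, 0.5], [-1.6, -0.3], [-0.6, -0.4], [1.2, -0.8]]
freez [ 6.1860e+02  3.3900e+01 -2.0000e-01 -1.6256e+03]
warm [618.6  33.9   0. ] yaw -93.15 res [[0.3, -1.5], [-0.1, -0.6], [-0.6, 0.8], [0.2, 2.1], [-0.3, 0.2], [-2.0, -2.0], [0.9, 0.9], [-0.0, 0.6]]
freez [  616.   -316.5    -4.2 -1622.8]
rack [ 617.2 -316.1    0. ] yaw -93.09 res [[0.5, -0.9], [-0.2, -0.9], [-0.4, -0.3], [-0.2, -1.1], [-0.9, -1.2], [-0.3, -0.7], [0.6, -0.5], [-0.7, -0.7]]
freez [  608.5    33.3    22.6 -1609.4]
frame [610.2  31.9  30. ] yaw -92.21 res [[0.1, -2.0], [-0.3, -0.9], [-0.7, -1.3], [-0.1, -1.4]]
spatula_grip [499.2 403.6  54.8] [-1.4 -0.7 -1.7  0.5]
blade_mid [502.7 270.4   8.5] [-0.6 -0.3 -0.7  0.1]
frame [559.9 -33.3 176.9] [21.2  7.8 22.5 -1.6]
```

```bash
cat > seg.py <<'E'
from h import *
im,K,E=cam("top");n=16
acc=np.mean([cam("top")[0].astype(float) for _ in range(6)],0).astype(np.uint8)
big=cv2.resize(acc,None,fx=4,fy=4,interpolation=cv2.INTER_CUBIC)
hsv=cv2.cvtColor(big,cv2.COLOR_RGB2HSV);h,s,v=cv2.split(hsv)
def rep(nm,m,roi,z):
    x,y,w,hh=[4*i for i in roi];q=np.zeros(m.shape,np.uint8);q[y:y+hh,x:x+w]=m[y:y+hh,x:x+w]
    cs,_=cv2.findContours(q,cv2.RETR_EXTERNAL,cv2.CHAIN_APPROX_NONE)
    for c in sorted(cs,key=cv2.contourArea)[::-1][:1 if nm!="rail" else 2]:
        b=cv2.boxPoints(cv2.minAreaRect(c));b=(b+.5)/4-.5
        P=np.array([onz(K,E,p,z) for p in b])*1e3
        e=[P[1]-P[0],P[2]-P[1]];L=[np.linalg.norm(i) for i in e];d=e[int(np.argmax(L))]
        print(nm,"mid",np.round(P.mean(0),1),"size",np.round(L,1),"ang",round(np.degrees(np.arctan2(d[1],d[0])),2))
print("v samples handle,blade,rest,warm,bench",[hsv[int(4*b),int(4*a)].tolist() for a,b in [(70,161),(130,165),(80,178),(200,110),(170,140)]])
rep("handle",(v<50).astype(np.uint8),(35,150,65,22),.066)
rep("blade",((s<45)&(v>110)).astype(np.uint8),(108,148,41,33),.0098)
rep("rest",((s>90)|(v<70)|((s<45)&(v>110)&False)).astype(np.uint8),(45,140,110,50),.008)
rep("fence",((s>130)&((h<8)|(h>172))).astype(np.uint8),(230,75,25,90),.044)
rep("rail",((s>140)&(h>100)&(h<130)).astype(np.uint8),(320,90,60,65),.042)
rep("rackbase",((s>65)).astype(np.uint8),(315,88,65,75),.008)
rep("frame",(((v<100)|(s>90))).astype(np.uint8),(203,90,32,70),.038)
rep("warmtop",((v>125)&(s<32)).astype(np.uint8),(185,75,50,90),.03)
E
python3 seg.py
```

```text
v samples handle,blade,rest,warm,bench [[30, 9, 29], [120, 2, 122], [11, 141, 76], [0, 5, 148], [25, 23, 144]]
handle mid [504.4 411.6] size [148.7  56.2] ang -89.99
blade mid [506.5 281. ] size [110.3  82.6] ang -89.99
rest mid [498.2 364. ] size [ 84.4 288.8] ang -94.58
fence mid [614.7 -28.2] size [174.3  10.2] ang -3.28
rail mid [ 665.  -318.1] size [15.9 99.8] ang -93.37
rail mid [ 560.3 -313. ] size [ 12.9 100.5] ang -93.02
rackbase mid [ 614.8 -316.4] size [149.7 130.2] ang -3.32
frame mid [606.5  31.2] size [149.3  60.9] ang -1.23
warmtop mid [621.8  59.6] size [134.8 245.4] ang -179.9
```

```bash
sed -i '/^rep("rest\|^rep("fence\|^rep("rail\|^rep("rackb\|^rep("frame\|^rep("warm/d' seg.py
cat >> seg.py <<'E'
for t in (12,14):rep("blade",((s<t)&(v>90)).astype(np.uint8),(108,148,41,33),.0098)
for t in (36,42):
  m=((v<t)&(s<70)).astype(np.uint8);rep("handle",cv2.morphologyEx(m,cv2.MORPH_OPEN,np.ones((9,25))),(35,145,65,30),.066)
for t in (12,14):rep("warmtop",((s<t)&(v>130)).astype(np.uint8),(180,65,70,105),.03)
for t in (70,85,100):rep("frame",(v<t).astype(np.uint8),(203,90,32,70),.037)
E
python3 seg.py|tail -9
```

```text
blade mid [498.7 275.4] size [69.2 89.3] ang -91.97
blade mid [499.  275.6] size [70.5 89.2] ang -92.36
handle mid [503.1 417.5] size [ 22.7 131.9] ang -91.74
handle mid [503.1 417.8] size [ 22.7 133.8] ang -91.74
warmtop mid [619.5  35.7] size [202.1 151.6] ang -3.44
warmtop mid [619.7  35.8] size [203.8 151.8] ang -3.46
frame mid [548.1  23.2] size [61.2 30.6] ang -54.24
frame mid [562.  35.] size [63.5 57.6] ang -17.81
frame mid [606.7  31.3] size [149.7  61. ] ang -1.25
```

Measurements agree: the spatula origin is about (503,404), yaw −92°, with the grip at z≈55 mm. Warmer (619,35) yaw −93.3°, frame (608,32), rack (615,−316) yaw −93.2°. Heading above the grip.

```bash
python3 -m creep '[0.283,0.853,0.0,1.081,0.05,0.283,0.853,0.0,1.081,0.05,0.283,0.853,0.0,1.081,0.05,0.283,0.853,0.0,1.081,0.05,0.283,0.853,0.0,1.081,0.05,0.283,0.853,0.0,1.081,0.05,0.283,0.853,0.0,1.081,0.05,0.283,0.853,0.0,1.081,0.05,0.283,0.853,0.0,1.081,0.05,0.283,0.853,0.0,1.081,0.05]'; python3 -c "
from workcell import bot;o=bot.get_obs();print(o['eef_pos'],o['tool_rot'],o['clock'])"
```

```text
clock: 3.13
eef_pos: [0.3511, -0.0518, 0.2071]
tool_rot: [0.719, 0.695, 0.0, 0.001]
ft_force: [0.9, -0.5, 0.1]
grip_width: 0.0502
grasp_force: 0.0
[ 0.35105077 -0.05179391  0.20713322] [7.18529035e-01 6.95496578e-01 4.05277934e-04 6.09352378e-04] 3.1333
```

```bash
python3 -m creep '[0.132,0.4,-0.05,0,0.05,0.132,0.4,-0.05,0,0.05,0.132,0.4,-0.05,0,0.05,0.132,0.4,-0.05,0,0.05,0.132,0.4,-0.05,0,0.05,0.132,0.4,-0.05,0,0.05,0.132,0.4,-0.05,0,0.05,0.132,0.4,-0.05,0,0.05,0.132,0.4,-0.05,0,0.05,0.132,0.4,-0.05,0,0.05,0.132,0.4,-0.05,0,0.05]' || true; python3 -m creep '[0.132,0.4,-0.05,0,0.05,0.132,0.4,-0.05,0,0.05,0.132,0.4,-0.05,0,0.05,0.132,0.4,-0.05,0,0.05,0.132,0.4,-0.05,0,0.05,0.132,0.4,-0.05,0,0.05,0.132,0.4,-0.05,0,0.05,0.132,0.4,-0.05,0,0.05,0.132,0.4,-0.05,0,0.05,0.132,0.4,-0.05,0,0.05]'
```

```text
clock: 3.97
eef_pos: [0.4808, 0.3414, 0.1572]
tool_rot: [0.719, 0.695, 0.0, 0.0]
ft_force: [0.5, -0.8, 0.7]
grip_width: 0.0498
grasp_force: 0.0$: bad value
```

```bash
python3 -m creep '[0.02,0.057,-0.057,0,0.05,0.02,0.057,-0.057,0,0.05,0.02,0.057,-0.057,0,0.05,0.02,0.057,-0.057,0,0.05]'
cat > look.py <<'E'
import sys
from h import *
n=sys.argv[1];a=[int(i) for i in sys.argv[2:6]];b=[int(i) for i in sys.argv[6:10]]
out=[]
for c,(x,y,w,hh) in(("top",a),("scene",b)):
    im=cam(c)[0];out.append(cv2.resize(im[y:y+hh,x:x+w],(400,400*hh//w),interpolation=cv2.INTER_CUBIC))
H=max(o.shape[0] for o in out);out=[np.pad(o,((0,H-o.shape[0]),(0,0),(0,0))) for o in out]
cv2.imwrite(f"pics/{n}.png",np.hstack(out)[...,::-1])
E
python3 look.py a 30 120 130 120 330 80 140 130; python3 -c "
from workcell import bot;o=bot.get_obs();print(o['eef_pos'],o['tool_rot'],o['clock'])"
```

```text
clock: 4.3
eef_pos: [0.4983, 0.3959, 0.0955]
tool_rot: [0.719, 0.695, -0.004, -0.0]
ft_force: [0.4, -1.1, 1.4]
grip_width: 0.0501
grasp_force: 0.0
[0.50051448 0.39580729 0.10105509] [ 7.19418756e-01  6.94576580e-01 -1.01129197e-04  1.32292380e-04] 4.4
```

View pics/a.png

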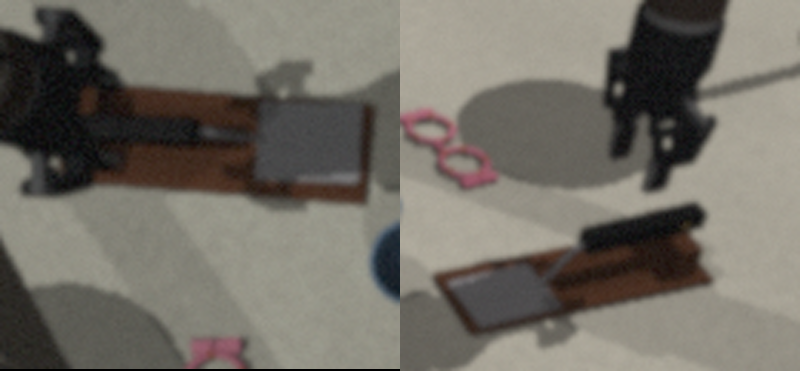

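The gripper straddles the handle in both views. Descending and closing.

```bash
python3 -m creep '[0.0025,0.008,-0.04,0,0.05,0.0025,0.008,-0.06,0,0.05,0.0025,0.008,-0.065,0,0.05,0.0025,0.008,-0.065,0,0.05]'; python3 -m creep '[0,0,0,0,0.01,0,0,0,0,0.01,0,0,0,0,0.01,0,0,0,0,0.01,0,0,0,0,0.01]';python3 -c "
from workcell import bot;bot.camera('top');o=bot.get_obs();print(o['eef_pos'],o['tool_rot'],o['clock'],o['ft_force'])"
```

```text
clock: 4.73
eef_pos: [0.5027, 0.4027, 0.0365]
tool_rot: [0.72, 0.694, -0.0, 0.0]
ft_force: [-0.2, -0.4, 0.3]
grip_width: 0.0502
grasp_force: 0.0
clock: 5.15
eef_pos: [0.5046, 0.4051, 0.0392]
tool_rot: [0.72, 0.694, 0.003, 0.0]
ft_force: [-1.7, -2.1, 7.6]
grip_width: 0.0187
grasp_force: 58.5
[0.50467242 0.40507201 0.03923004] [7.19497850e-01 6.94489715e-01 2.58313323e-03 4.55396289e-04] 5.2 [-1.18839276 -2.75077612  7.16920929]
```

```bash
python3 -m creep '[0,0,0.01,0,0.01,0,0,0.03,0,0.01,0,0,0.06,0,0.01,0,0,0.08,0,0.01,0,0,0.1,0,0.01,0,0,0.1,0,0.01,0,0,0.1,0,0.01]';python3 look.py b 30 120 130 120 330 80 140 130; python3 -c "
from workcell import bot;o=bot.get_obs();print(o['eef_pos'],o['tool_rot'],o['clock'],o['ft_force'],o['ft_torque'])"
```

```text
clock: 5.78
eef_pos: [0.504, 0.405, 0.1376]
tool_rot: [0.719, 0.695, 0.002, 0.0]
ft_force: [0.3, -0.2, -2.3]
grip_width: 0.0182
grasp_force: 58.8
[0.50231826 0.40367055 0.13438633] [ 7.19375969e-01  6.94620179e-01 -1.00408815e-03 -1.17620934e-04] 5.8833 [ 0.06166271 -0.35352349 -2.28283148] [-0.00398711 -0.00078227  0.00605581]
```

View pics/b.png

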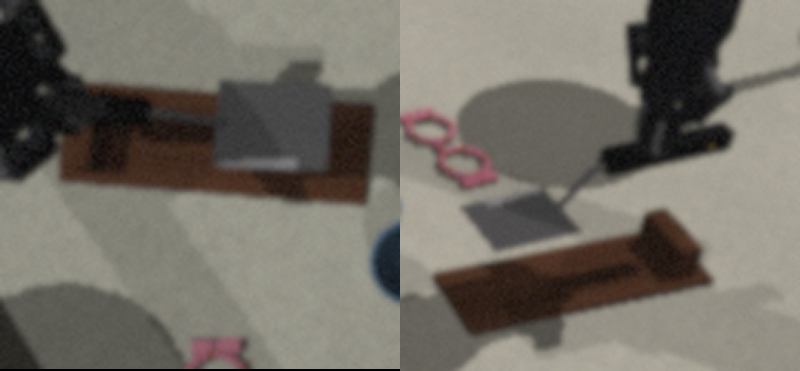

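Spatula held (blade in the top crop 214–332, 81–172). I now triangulate the blade's pose and tilt in the gripper.

```bash
cat > blade.py <<'E'
from h import *
from scipy.spatial.transform import Rotation as Ro
C={c:cam(c)[1:] for c in("top","scene")}
def T(x,y,s,p):return np.array([((a+.5)/s+x-.5,(b+.5)/s+y-.5) for a,b in p])
P=np.array([(85,35,1.8),(175,35,1.8),(175,-35,1.8),(85,-35,1.8)])/1e3
U=dict(top=T(30,120,400/130,[(219,81),(332,85),(330,172),(214,167)]),scene=T(330,80,400/140,[(180,231),(98,250),(63,206),(148,190)]))
def r(q):
    Q=Ro.from_euler("ZYX",q[3:]).apply(P)+q[:3];return np.concatenate([(proj(*C[c],Q)-U[c]).ravel() for c in U])
s=least_squares(r,[.5,.4,.1,-1.6,0,0]);print(np.round(s.x[:3]*1e3,1),np.round(np.degrees(s.x[3:]),2),np.round(s.fun.reshape(-1,2),1).tolist())
print("mid",np.round((Ro.from_euler("ZYX",s.x[3:]).apply([.13,0,0])+s.x[:3])*1e3,1))
E
python3 blade.py
```

```text
[504.8 406.7 101.1] [-92.6   -0.49   1.61] [[0.1, -0.4], [-0.3, -0.1], [-1.3, -0.2], [-0.1, -0.1], [0.9, 0.2], [-0.6, 0.1], [-0.9, 0.3], [-1.4, -0.1]]
mid [498.9 276.9 102.3]
```

```bash
python3 -m creep '[0.03,-0.03,0,-0.01,0.01,0.06,-0.07,0,-0.022,0.01,0.09,-0.11,0,-0.022,0.01,0.11,-0.14,0,-0.022,0.01,0.117,-0.157,0,-0.022,0.01,0.117,-0.162,-0.01,-0.022,0.01,0.117,-0.162,-0.03,-0.022,0.01,0.117,-0.162,-0.03,-0.022,0.01,0.117,-0.162,-0.03,-0.022,0.01]';python3 look.py c 150 60 130 120 250 150 140 130; python3 -c "
from workcell import bot;o=bot.get_obs();print(o['eef_pos'],o['tool_rot'],o['clock'],o['ft_force'],o['ft_torque'])"
```

```text
clock: 6.73
eef_pos: [0.618, 0.2412, 0.1027]
tool_rot: [0.727, 0.687, -0.003, -0.001]
ft_force: [0.0, 0.0, -1.9]
grip_width: 0.0186
grasp_force: 59.0
[0.61970878 0.24270171 0.10547218] [ 7.26694549e-01  6.86960625e-01 -3.24087911e-04 -1.63004986e-04] 6.8333 [ 0.34948933  0.69907258 -2.13393734] [ 0.02738075 -0.00458236 -0.00839883]
```

View pics/c.png

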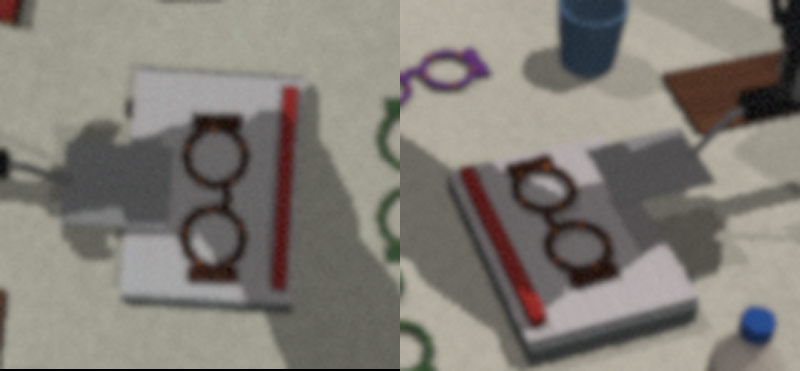

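The blade (top crop 65–172, about 143–218) points at the middle of the frame (213,198) once parallax is allowed for. I lower it onto the open front of the plate.

```bash
python3 -m creep '[0,0,-0.015,0,0.01,0,0,-0.03,0,0.01,0,0,-0.036,0,0.01,0,0,-0.038,0,0.01,0,0,-0.038,0,0.01,0,0,-0.038,0,0.01]'; python3 -m creep '[0,0,-0.001,0,0.01,0,0,-0.002,0,0.01,0,0,-0.002,0,0.01,0,0,-0.002,0,0.01]';python3 -m creep '[0,0,-0.001,0,0.01,0,0,-0.002,0,0.01,0,0,-0.002,0,0.01,0,0,-0.002,0,0.01]'
```

```text
clock: 7.33
eef_pos: [0.6205, 0.2428, 0.0687]
tool_rot: [0.727, 0.687, 0.001, 0.0]
ft_force: [0.1, 0.5, -1.8]
grip_width: 0.0187
grasp_force: 59.0
clock: 7.67
eef_pos: [0.6202, 0.2422, 0.0659]
tool_rot: [0.727, 0.687, 0.0, 0.0]
ft_force: [-0.3, -0.5, -2.1]
grip_width: 0.0188
grasp_force: 59.0
clock: 8.0
eef_pos: [0.6199, 0.2421, 0.0634]
tool_rot: [0.727, 0.687, -0.0, -0.0]
ft_force: [0.4, -1.7, -0.7]
grip_width: 0.0184
grasp_force: 59.0
```

```bash
python3 -m creep '[0,0,-0.001,0,0.01,0,0,-0.001,0,0.01,0,0,-0.001,0,0.01]';python3 -m creep '[0,0,-0.001,0,0.01,0,0,-0.001,0,0.01,0,0,-0.001,0,0.01]';python3 -c "
from workcell import bot;o=bot.get_obs();print(o['eef_pos'],o['ft_force'],o['ft_torque'])"
```

```text
clock: 8.25
eef_pos: [0.6199, 0.2422, 0.0625]
tool_rot: [0.727, 0.687, -0.0, -0.0]
ft_force: [0.1, 0.5, -2.4]
grip_width: 0.0185
grasp_force: 59.0
clock: 8.5
eef_pos: [0.62, 0.2422, 0.0615]
tool_rot: [0.727, 0.687, -0.0, 0.0]
ft_force: [-0.3, -0.2, -1.8]
grip_width: 0.0183
grasp_force: 59.0
[0.61997476 0.24216108 0.06152656] [-0.31849331 -0.19975701 -1.75196272] [-0.01590531  0.00312639  0.02291085]
```

```bash
for i in 1 2 3; do python3 -m creep '[0,0,-0.0006,0,0.01,0,0,-0.0006,0,0.01,0,0,-0.0006,0,0.01]' | grep -E "eef|force:"; python3 -c "
from workcell import bot;o=bot.get_obs();print(o['ft_torque'])";done
```

```text
eef_pos: [0.62, 0.2422, 0.061]
ft_force: [0.2, -0.3, -1.5]
grasp_force: 59.1
[-0.00554365 -0.056639    0.00761021]
eef_pos: [0.62, 0.2422, 0.0604]
ft_force: [0.8, 0.3, -1.7]
grasp_force: 59.1
[ 0.02584905 -0.02331059 -0.0196806 ]
eef_pos: [0.62, 0.2422, 0.0598]
ft_force: [0.5, -0.0, -1.6]
grasp_force: 59.0
[-0.00176761 -0.03157811  0.02968856]
```

```bash
for i in 1 2 3; do python3 -m creep '[0,0,-0.0006,0,0.01,0,0,-0.0006,0,0.01,0,0,-0.0006,0,0.01]' | grep -E "eef|t_force:"; python3 -c "
from workcell import bot;o=bot.get_obs();print(o['ft_torque'])";done
```

```text
eef_pos: [0.62, 0.2422, 0.0592]
ft_force: [-0.5, 0.1, -1.1]
[ 0.00486949  0.01026266 -0.03866652]
eef_pos: [0.62, 0.2422, 0.0586]
ft_force: [0.5, -0.1, -0.1]
[ 0.08264671 -0.05445402 -0.00529179]
eef_pos: [0.62, 0.2422, 0.058]
ft_force: [-0.2, 0.4, -1.4]
[ 0.03250369 -0.02684702 -0.02564795]
```

```bash
for i in 1 2 3; do python3 -m creep '[0,0,-0.0006,0,0.01,0,0,-0.0006,0,0.01,0,0,-0.0006,0,0.01]' | grep -E "eef|t_force:"; python3 -c "
from workcell import bot;o=bot.get_obs();print(o['ft_torque'])";done
```

```text
eef_pos: [0.62, 0.2422, 0.0574]
ft_force: [-0.2, 0.4, -1.3]
[ 0.05265068 -0.01014283 -0.04346796]
eef_pos: [0.62, 0.2422, 0.0568]
ft_force: [0.3, 0.6, -0.7]
[ 0.02773781 -0.05033404  0.00840457]
eef_pos: [0.62, 0.2422, 0.0562]
ft_force: [0.1, 0.5, -1.4]
[ 0.04835927 -0.03944046 -0.02163908]
```

```bash
python3 look.py d 150 80 100 90 280 150 110 99
```

```text
(no output)
```

View pics/d.png

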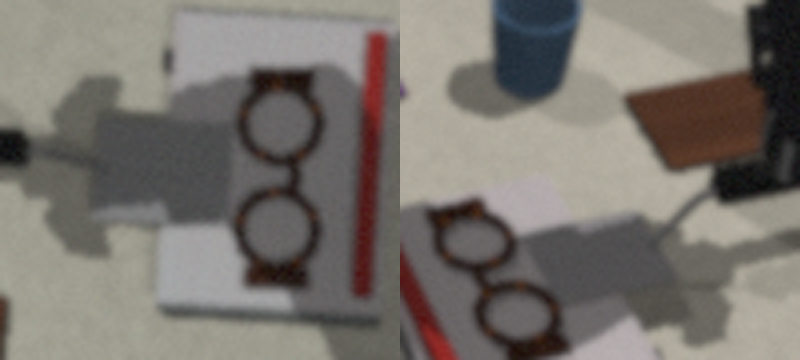

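Blade edge is just short of the rims (top crop: blade nose at column 230, rims begin at 237). Forces are near the noise level, so I average readings to tell whether the blade is in contact.

```bash
cat > avg.py <<'E'
from workcell import bot;import numpy as np
r=[]
for _ in range(8):
    bot.camera("top");o=bot.get_obs();r.append(np.r_[o["eef_pos"]*1e3 if isinstance(o["eef_pos"],np.ndarray) else np.array(o["eef_pos"])*1e3,o["ft_force"],np.array(o["ft_torque"])*100])
print(round(o["clock"],2),np.round(np.mean(r,0),2))
E
python3 avg.py; for i in 1 2 3; do python3 -m creep '[0,0,0.002,0,0.01,0,0,0.002,0,0.01,0,0,0.002,0,0.01]' >/dev/null; python3 avg.py;done
```

```text
11.25 [ 6.2002e+02  2.4222e+02  5.6210e+01 -1.2000e-01  6.9000e-01 -3.1000e-01
  4.2000e+00 -1.8000e-01  1.4000e+00]
11.9 [ 6.1994e+02  2.4207e+02  5.8090e+01  2.3000e-01 -1.6000e-01 -1.1300e+00
 -1.0180e+01 -1.1800e+00 -2.1000e-01]
12.55 [ 6.2001e+02  2.4234e+02  6.0230e+01 -1.1000e-01  3.1000e-01 -1.1400e+00
  3.2800e+00 -2.5500e+00 -1.0000e-02]
13.2 [ 6.1999e+02  2.4218e+02  6.2160e+01 -4.7000e-01 -1.4000e-01 -1.9800e+00
  3.2300e+00  6.2000e-01 -4.7000e-01]
```

```bash
python3 -m creep '[0,0,0.03,0,0.01,0,0,0.043,0,0.01,0,0,0.043,0,0.01,0,0,0.043,0,0.01,0,0,0.043,0,0.01]'|grep -E "clock|eef|t_force"; python3 look.py e 150 60 130 120 250 150 140 130
python3 - <<'E'
import cv2,numpy as np
from workcell import bot
print(bot.get_obs()["eef_pos"])
a,b=[cv2.cvtColor(cv2.GaussianBlur(cv2.imread(f"pics/{n}.png"),(0,0),2),cv2.COLOR_BGR2GRAY).astype(np.float32) for n in "ce"]
def ecc(nm,x,y,w,h,sc):
    W=np.eye(2,3,dtype=np.float32)
    try:
        cc,W=cv2.findTransformECC(a[y:y+h,x:x+w],b[y:y+h,x:x+w],W,cv2.MOTION_TRANSLATION,(3,200,1e-6),None,5);print(nm,"shift px",np.round(W[:,2]/sc,2),round(cc,3))
    except cv2.error as e:print(nm,"fail")
T,S=400/130,400/140
ecc("top rear",40,130,50,100,T);ecc("top nose",140,130,45,110,T)
ecc("scene nose",560,120,70,90,S);ecc("scene rear",660,110,70,90,S);ecc("scene hand",720,80,80,70,S);ecc("scene frame ref",500,150,110,130,S)
E
```

```text
clock: 13.62
eef_pos: [0.6193, 0.2419, 0.1041]
ft_force: [-1.0, 1.2, -1.9]
[0.6188836  0.24176602 0.10333632]
top rear shift px [-0.05 -0.59] 0.988
top nose shift px [ 0.02 -0.25] 0.991
scene nose shift px [0.   0.16] 0.994
scene rear shift px [-0.07  0.11] 0.992
scene hand shift px [-0.1   0.03] 0.997
scene frame ref shift px [-0.02  0.01] 0.999
```

No pitch change after the test contact (shift ≤0.16 px), so the spatula is still level and the pads only gave elastically. Going back down to a light press (TCP z≈0.060) and sliding in.

```bash
python3 -m creep '[0,0,-0.03,0,0.01,0,0,-0.042,0,0.01,0,0,-0.045,0,0.01,0,0,-0.045,0,0.01,0,0,-0.045,0,0.01]'|grep -E "clock|eef|t_force"; python3 -m creep '[-0.0003,-0.005,0,0,0.01,-0.0006,-0.01,0,0,0.01,-0.0009,-0.015,0,0,0.01,-0.0012,-0.02,0,0,0.01,-0.0014,-0.025,0,0,0.01,-0.0017,-0.03,0,0,0.01,-0.002,-0.035,0,0,0.01,-0.0023,-0.04,0,0,0.01,-0.0023,-0.04,0,0,0.01]'|grep -E "clock|eef|t_force"; python3 avg.py
python3 - <<'E'
from h import *
im,K,E=cam("top")
big=cv2.resize(im,None,fx=4,fy=4,interpolation=cv2.INTER_CUBIC);s=cv2.cvtColor(big,cv2.COLOR_RGB2HSV)[...,1]
m=np.zeros(s.shape,np.uint8);m[340:660,800:928]=(s[340:660,800:928]>70)
c=max(cv2.findContours(m,0,1)[0],key=cv2.contourArea);r=cv2.minAreaRect(c);print(r,np.round(onz(K,E,(np.array(r[0])+.5)/4-.5,.037)*1e3,1))
E
```

```text
clock: 14.13
eef_pos: [0.6199, 0.2421, 0.0601]
ft_force: [0.5, 0.3, -1.2]
clock: 14.88
eef_pos: [0.6179, 0.201, 0.0604]
ft_force: [-0.1, -0.4, -1.5]
15.28 [ 6.1768e+02  2.0200e+02  6.0110e+01  2.2000e-01 -6.4000e-01 -1.1300e+00
 -1.6230e+01 -2.3200e+00 -1.8200e+00]
((875.4465942382812, 589.3291015625), (56.669158935546875, 27.730911254882812), 1.080924153327942) [544.7  34.6]
```

```bash
cat > fr.py <<'E'
from h import *
def f(im,x0=205,x1=245):
    big=cv2.resize(im,None,fx=4,fy=4,interpolation=cv2.INTER_CUBIC);hs=cv2.cvtColor(big,cv2.COLOR_RGB2HSV);s,v=hs[...,1],hs[...,2]
    m=np.zeros(s.shape,np.uint8);m[340:660,4*x0:4*x1]=((s>70)&(v<110)&((hs[...,0]<25)))[340:660,4*x0:4*x1]
    cs=[c for c in cv2.findContours(m,0,1)[0] if cv2.contourArea(c)>120]
    p=np.vstack(cs);r=cv2.minAreaRect(p);return np.round(r[0],1),np.round(r[1],1),round(r[2],2)
if __name__=="__main__":
    print(f(cv2.imread("pics/top0.png")[...,::-1],203,235))
    im,K,E=cam("top");print(f(im,203,235))
E
python3 fr.py
```

```text
(array([879.7, 497.6]), array([ 56.7, 210.7]), 1.93)
(array([879.2, 498. ]), array([ 57.5, 210.4]), 2.01)
```

The frame stayed put while the nose went 30 mm under it. Advancing another 43 mm so that the blade is centred under it, short of the fence.

```bash
python3 -m creep '[-0.0003,-0.005,0,0,0.01,-0.0006,-0.01,0,0,0.01,-0.0009,-0.015,0,0,0.01,-0.0012,-0.02,0,0,0.01,-0.0014,-0.025,0,0,0.01,-0.0017,-0.03,0,0,0.01,-0.002,-0.035,0,0,0.01,-0.0023,-0.04,0,0,0.01,-0.0025,-0.043,0,0,0.01,-0.0025,-0.043,0,0,0.01]'|grep -E "clock|eef|t_force"; python3 avg.py; python3 fr.py
```

```text
clock: 16.22
eef_pos: [0.6151, 0.1579, 0.0601]
ft_force: [0.6, -0.0, -1.2]
16.62 [ 6.1494e+02  1.5873e+02  5.9830e+01 -2.7000e-01 -2.8000e-01 -1.0900e+00
 -1.7360e+01 -4.3100e+00 -1.3200e+00]
(array([879.7, 497.6]), array([ 56.7, 210.7]), 1.93)
(array([903.7, 498. ]), array([ 69.2, 211.1]), 1.72)
```

```bash
python3 look.py f 180 80 80 90 260 180 80 90
```

```text
(no output)
```

View pics/f.png

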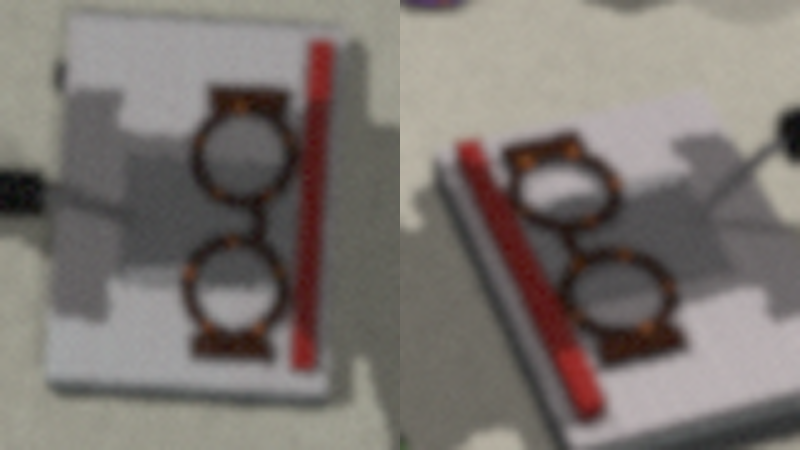

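Blade under both rims (top crop: blade columns 122–296, rows 160–285; frame 188–293, rows 88–358), laterally centred; the front has been dragged about 11 mm towards the fence. I push the last few mm to seat it against the fence.

```bash
python3 -m creep '[-0.0002,-0.003,0,0,0.01,-0.0003,-0.006,0,0,0.01,-0.0003,-0.006,0,0,0.01]'|grep -E "clock|eef|t_force"; python3 avg.py;python3 -m creep '[-0.0001,-0.002,0,0,0.01,-0.0002,-0.003,0,0,0.01,-0.0002,-0.003,0,0,0.01]'|grep -E "clock|eef|t_force"; python3 avg.py
```

```text
clock: 17.02
eef_pos: [0.6152, 0.1548, 0.0608]
ft_force: [-0.1, 4.3, -0.1]
17.42 [ 6.1515e+02  1.5479e+02  6.0710e+01 -6.7000e-01  4.9600e+00  4.0000e-02
  1.0869e+02  3.7400e+00 -1.3400e+00]
clock: 17.67
eef_pos: [0.6154, 0.1545, 0.0615]
ft_force: [-1.7, 10.8, 1.2]
18.07 [ 6.1535e+02  1.5451e+02  6.1490e+01 -5.5000e-01  1.0470e+01  1.7000e+00
  2.2750e+02  1.3110e+01 -2.3000e+00]
```

```bash
python3 -m creep '[0.0001,0.003,0,0,0.01,0.0001,0.003,0.001,0,0.01,0.0001,0.003,0.003,0,0.01,0.0001,0.003,0.006,0,0.01,0.0001,0.003,0.009,0,0.01,0.0001,0.003,0.012,0,0.01,0.0001,0.003,0.015,0,0.01,0.0001,0.003,0.015,0,0.01]'|grep -E "clock|eef|t_force"; python3 avg.py
cat > lr.py <<'E'
from h import *
import sys
x0,x1,y0,y1=map(int,sys.argv[1:5]);z=float(sys.argv[5])
im,K,E=cam("top");im=np.mean([im]+[cam("top")[0] for _ in range(2)],0).astype(np.uint8)
big=cv2.resize(im,None,fx=4,fy=4,interpolation=cv2.INTER_CUBIC);r,g,b=[big[...,i].astype(int) for i in range(3)]
m=((r<115)&(r-b>10)&(r-b<75)&(g-b>0)).astype(np.uint8);q=np.zeros_like(m);q[4*y0:4*y1,4*x0:4*x1]=m[4*y0:4*y1,4*x0:4*x1]
cs=[c for c in cv2.findContours(q,0,1)[0] if cv2.contourArea(c)>150]
R=cv2.minAreaRect(np.vstack(cs));B=(cv2.boxPoints(R)+.5)/4-.5;P=np.array([onz(K,E,p,z) for p in B])*1e3
d=max([P[1]-P[0],P[2]-P[1]],key=np.linalg.norm);print("mid",np.round(P.mean(0),1),"size",[round(np.linalg.norm(P[i]-P[i+1]),1) for i in(0,1)],"ang",round(np.degrees(np.arctan(d[1]/d[0])),2))
cv2.imwrite("pics/mask.png",q*255)
E
python3 lr.py 205 245 85 165 .052
python3 - <<'E'
from workcell import bot
for c,W,H in(("top",512,384),("scene",512,384)):
    bot.camera(c);print([(round(r["centre"][0]*W,1),round(r["centre"][1]*H,1),round(r["score"],2)) for r in bot.place_of(c,"frame")])
E
```

```text
clock: 18.73
eef_pos: [0.6151, 0.1526, 0.0758]
ft_force: [-0.4, -0.5, -2.8]
19.13 [ 6.1470e+02  1.5291e+02  7.5070e+01  4.0000e-02 -4.0000e-02 -2.3300e+00
  9.3400e+00 -1.2300e+00  1.5000e-01]
mid [603.5   1.6] size [np.float64(145.2), np.float64(76.1)] ang -5.3
[(235.0, 215.6, 0.82), (227.8, 120.8, 0.72), (361.1, 230.8, 0.72)]
[(131.9, 199.0, 0.86), (251.5, 179.2, 0.56)]
```

Wrist load rose by 0.4 N, the frame's weight. Lifting higher, then measuring the frame on the blade with both cameras.

```bash
python3 -m creep '[0,0,0.004,0,0.01,0,0,0.01,0,0.01,0,0,0.02,0,0.01,0,0,0.03,0,0.01,0,0,0.04,0,0.01,0,0,0.048,0,0.01,0,0,0.053,0,0.01,0,0,0.055,0,0.01,0,0,0.055,0,0.01]'|grep -E "clock|eef|t_force"; python3 avg.py; python3 lr.py 205 262 75 165 .105;python3 -c "
import cv2;from h import *
im=cam('top')[0];s=cam('scene')[0]
cv2.imwrite('pics/g.png',np.hstack([cv2.resize(im[70:170,180:280],(400,400),interpolation=2),cv2.resize(s[150:250,250:350],(400,400),interpolation=2)])[...,::-1])"
```

```text
clock: 20.23
eef_pos: [0.6152, 0.1533, 0.1311]
ft_force: [0.0, 1.0, -1.7]
20.63 [ 6.1446e+02  1.5312e+02  1.2964e+02 -9.0000e-02 -2.4000e-01 -2.3800e+00
  7.0800e+00  1.9000e-01 -4.3000e-01]
mid [597.3   1.8] size [np.float64(160.7), np.float64(77.1)] ang -2.82
```

View pics/g.png

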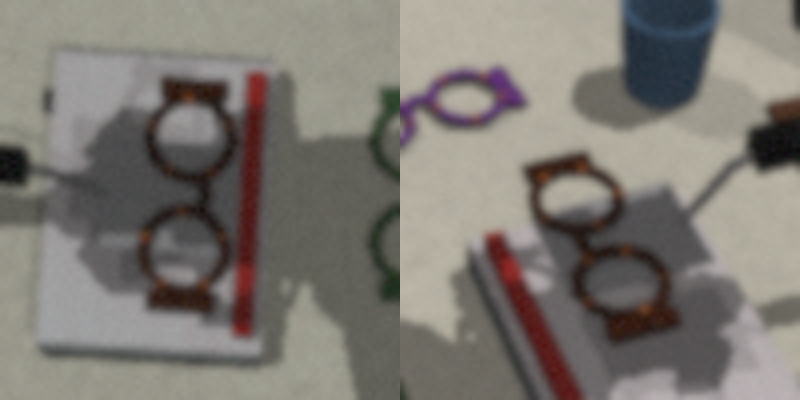

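The front rides on the blade: top crop ends at (196,80) and (179,308), scene crop ends at (156,158) and (246,331). Fitting its pose.

```bash
cat > ff.py <<'E'
from h import *
C={c:cam(c)[1:] for c in("top","scene")}
T=lambda x,y,p:np.array([((a+.5)/4+x-.5,(b+.5)/4+y-.5) for a,b in p])
ut=T(180,70,[(196.5,80.5),(179,308)]);us=T(250,150,[(156,158.5),(246,331.5)])
pt=np.array([(0,75,11),(0,-75,11)])/1e3;ps=pt[::-1]
def r(q,z=None):
    z=q[3] if z is None else z;c,s=np.cos(q[2]),np.sin(q[2]);R=np.array([[c,-s,0],[s,c,0],[0,0,1]]);o=np.array([q[0],q[1],z])
    return np.concatenate([(proj(*C["top"],pt@R.T+o)-ut).ravel(),(proj(*C["scene"],ps@R.T+o)-us).ravel()])
s=least_squares(r,[.6,0,-1.57,.1]);print(np.round(s.x*1e3,1),np.degrees(s.x[2]),np.round(s.fun,1))
s=least_squares(lambda q:r(q,.0975),[.6,0,-1.57]);print(np.round(s.x*1e3,1),np.degrees(s.x[2]),np.round(s.fun,1))
E
python3 ff.py
```

```text
[  607.4    11.1 -1642.9    87.5] -94.13284241662285 [-0.2 -0.9 -0.4  0.8 -0.3 -0.  -0.2  0.2]
[  609.2     9.3 -1645. ] -94.24937280251945 [ 0.4 -2.9  0.1 -0.6 -0.5 -2.4 -0.3 -2. ]
```

```bash
python3 -m creep '[0,-0.004,0,0,0.01,0,-0.012,0,0.002,0.01,0.0005,-0.024,0,0.003,0.01,0.0005,-0.04,0,0.004,0.01,0.001,-0.06,0,0.006,0.01,0.001,-0.082,0,0.008,0.01,0.0015,-0.104,0,0.01,0.01,0.002,-0.126,0,0.012,0.01,0.002,-0.148,0,0.013,0.01,0.0025,-0.17,0,0.013,0.01]'|grep -E "clock|eef|t_force"; python3 -m creep '[0,-0.022,0,0,0.01,0.0005,-0.044,0,0,0.01,0.001,-0.066,0,0,0.01,0.001,-0.088,0,0,0.01,0.0015,-0.108,0,0,0.01,0.0015,-0.124,0,0,0.01,0.002,-0.138,0,0,0.01,0.002,-0.148,0,0,0.01,0.002,-0.154,0,0,0.01,0.002,-0.1565,0,0,0.01]'|grep -E "clock|eef|t_force"; python3 avg.py
```

```text
clock: 21.82
eef_pos: [0.6168, -0.0192, 0.1303]
ft_force: [0.4, 0.0, -2.2]
clock: 22.65
eef_pos: [0.6192, -0.1742, 0.1301]
ft_force: [0.2, -0.0, -2.5]
23.05 [ 6.1938e+02 -1.7267e+02  1.3017e+02  2.0000e-02  1.1000e-01 -1.9800e+00
  9.9700e+00 -1.2600e+00  1.8500e+00]
```

```bash
python3 -m creep '[0,0,-0.004,0,0.01,0,0,-0.012,0,0.01,0,0,-0.022,0,0.01,0,0,-0.032,0,0.01,0,0,-0.038,0,0.01,0,0,-0.041,0,0.01,0,0,-0.042,0,0.01,0,0,-0.042,0,0.01]'|grep -E "clock|eef|t_force"; python3 avg.py
cat > rk.py <<'E'
from h import *
import sys
zf=float(sys.argv[1])
C={};I={}
for c in("top","scene"):
    L=[cam(c) for _ in range(4)];C[c]=L[0][1:];I[c]=cv2.resize(np.mean([l[0] for l in L],0).astype(np.uint8),None,fx=4,fy=4,interpolation=cv2.INTER_CUBIC)
h,s,v=cv2.split(cv2.cvtColor(I["top"],cv2.COLOR_RGB2HSV));r,g,b=[I["top"][...,i].astype(int) for i in range(3)]
K,E=C["top"]
def roi(m,x0,x1,y0,y1):
    q=np.zeros(m.shape,np.uint8);q[4*y0:4*y1,4*x0:4*x1]=m[4*y0:4*y1,4*x0:4*x1];return q
fm=roi((v<95)&~((h>95)&(h<135)&(s>80)),318,385,80,165)
fm=cv2.morphologyEx(fm,cv2.MORPH_OPEN,np.ones((5,5)))
bl=roi((s>110)&(h>100)&(h<130),318,385,80,165)
cv2.imwrite("pics/rkmask.png",np.hstack([fm,bl])[320:660]*255)
for nm,m,z in(("frame",fm,zf+.007),("blue",bl,.042)):
    ys,xs=np.nonzero(m);cs=[c for c in cv2.findContours(m,0,1)[0] if cv2.contourArea(c)>150]
    for c in cs+[np.vstack(cs)]:
        R=cv2.minAreaRect(c);B=(cv2.boxPoints(R)+.5)/4-.5;P=np.array([onz(K,E,p,z) for p in B])*1e3
        print(nm,np.round(P.mean(0),1),"x",np.round(np.sort(P[:,0]),1),"y",np.round(np.sort(P[:,1]),1))
E
python3 rk.py .055
```

```text
clock: 23.72
eef_pos: [0.6191, -0.1733, 0.0877]
ft_force: [0.4, 1.1, -2.0]
24.12 [ 6.1966e+02 -1.7340e+02  8.8680e+01  1.2000e-01  1.0000e-01 -2.4400e+00
  8.5000e+00  2.2000e-01 -1.1200e+00]
frame [ 581.4 -365.4] x [494.7 494.7 668.1 668.2] y [-402.1 -396.9 -333.5 -329.3]
frame [ 581.4 -365.4] x [494.7 494.7 668.1 668.2] y [-402.1 -396.9 -333.5 -329.3]
blue [ 559.3 -358.5] x [553.6 553.6 565.  565. ] y [-362.7 -362.4 -354.7 -354.4]
blue [ 559.3 -358.5] x [553.6 553.6 565.  565. ] y [-362.7 -362.4 -354.7 -354.4]
```

```bash
cat > asc.py <<'E'
from h import *
import sys
c,x0,x1,y0,y1=sys.argv[1],*map(int,sys.argv[2:6])
im=np.mean([cam(c)[0] for _ in range(4)],0);np.save("pics/asc.npy",im)
for y in range(y0,y1):
    l=""
    for x in range(x0,x1):
        r,g,b=im[y,x];l+="B" if b-r>15 else "#" if (max(r,g,b)<50) else "o" if r-b>28 and r<110 and r>1.6*g else "w" if r-b>25 else ":" if max(r,g,b)<95 else "."
    print(y,l)
E
python3 asc.py top 300 392 84 160
```

```text
84 ............................................................................................
85 ............................................................................................
86 ............................................................................................
87 ............................................................................................
88 ............................................................................................
89 ............................................................................................
90 ............................................................................................
91 ............................................................................................
92 ............................................................................................
93 ............................................................................................
94 ............................................................................................
95 .........................................
[... 5555 characters left out ...]
:::::::::::::::::::::
153 ............................................................::::::::::::::::::::::::::::::::
154 ............................................................::::::::::::::.:::::::::::::::::
155 ............................................................::::::::::::::..::::::::::::::::
156 ............................................................:::::::::::::.::::::::::::::::::
157 ............................................................::::::::::::::::::::::::::::::::
158 ............................................................::::::::::::::::::::::::::::::::
159 ............................................................::::::::::::::::::::::::::::::::
```

The top view of the rack is blocked by the arm, so I use the scene camera.

```bash
python3 asc.py scene 124 224 226 312
```

```text
226 ..................................................................................................:#
227 ..................................................................................................:#
228 .................................................................................................::#
229 ................................................................................................::#:
230 ............................................................................................::::###:
231 ........................................................................................:::########:
232 ....................................................................................::::###########:
233 ..................................................................................::################
234 .................................................................................:##################
235 .................................................................................:##################
236 ..............................................
[... 7229 characters left out ...]
wwwwwwwwwwwwwwwwwwwwww................................................
306 ....................wwwwwwwwwwwwwwwwwwwwwwwwww......................................................
307 ....................wwwwwwwwwwwwwwwwwwwwwww.........................................................
308 ....................wwwwwwwwwwwwwwwwwwww............................................................
309 ....................wwwwwwwwwwwwwwww................................................................
310 ....................wwwwwwwwwwwww...................................................................
311 ....................wwwwwwwwww......................................................................
```

Run:
```python
from h import *
_,K,E=cam("scene")
a=np.radians(-93.2);R=np.array([[np.cos(a),-np.sin(a),0],[np.sin(a),np.cos(a),0],[0,0,1]]);o=np.array([.6145,-.316,0])
for sx in(-1,1):
    for sy in(-1,1):
        print("stop",sx,sy,[(p[0],p[1],np.round(proj(K,E,R@(np.array([p[0],p[1],48])/1e3)+o)[0],1).tolist()) for p in[(sx*41,sy*46),(sx*50,sy*46),(sx*41,sy*60),(sx*50,sy*60)]])
print("base",[np.round(proj(K,E,R@(np.array([x,y,8])/1e3)+o)[0],1).tolist() for x,y in[(65,-75),(65,75),(-65,75),(-65,-75)]])
f=[onz(K,E,p,.0678)*1e3 for p in[(160,239.2),(170.7,288.2)]];print("frame ends",np.round(f,1),"mid",np.round(np.mean(f,0),1))
```

```text
stop -1 -1 [(-41, -46, [180.1, 245.7]), (-50, -46, [184.0, 244.8]), (-41, -60, [179.0, 241.3]), (-50, -60, [182.8, 240.4])]
stop -1 1 [(-41, 46, [187.9, 276.8]), (-50, 46, [192.0, 275.7]), (-41, 60, [189.2, 281.9]), (-50, 60, [193.3, 280.8])]
stop 1 -1 [(41, -46, [144.4, 254.1]), (50, -46, [140.4, 255.1]), (41, -60, [143.7, 249.6]), (50, -60, [139.7, 250.5])]
stop 1 1 [(41, 46, [150.0, 286.4]), (50, 46, [145.7, 287.5]), (41, 60, [150.9, 291.7]), (50, 60, [146.6, 292.8])]
base [[135.4, 258.1], [143.4, 311.2], [203.0, 295.3], [189.5, 245.3]]
frame ends [[ 552.6 -312.9]
 [ 692.9 -320. ]] mid [ 622.7 -316.4]
```

```bash
cat > fs.py <<'E'
from h import *
from scipy.spatial.transform import Rotation as Ro
_,K,E=cam("scene")
# features: end outer top edges mids, rim tangents (v only), rim centre columns (u only)
def model(q,z):
    t=Ro.from_euler("ZX",[q[2],q[3]]);o=np.array([q[0],q[1],z])
    pr=lambda p:proj(K,E,t.apply(np.array(p)/1e3)+o)
    th=np.linspace(0,2*np.pi,181);ex=[]
    for cy in(-36,36):
        P=np.vstack([pr(np.c_[(26+4*np.cos(b))*np.cos(th),cy+(26+4*np.cos(b))*np.sin(th),np.full(181,6.5+4*np.sin(b))]) for b in np.linspace(0,2*np.pi,24)])
        ex.append((P[:,0].min(),P[:,0].max(),P[:,1].min(),P[:,1].max()))
    e=pr([(0,-75,11),(0,75,11)])
    return np.array([e[0,1],e[1,1],ex[0][0],ex[0][1],ex[0][3],ex[1][0],ex[1][1],ex[1][2]])
obs=np.array([239.2,288.4,150.5,175,260.3,155.3,181,264.6])-np.array([0,0,.0,0,0,0,0,0])
for z in(.0545,.0568,.059):
    s=least_squares(lambda q:model(q,z)-obs,[.617,-.316,-1.62,0],diff_step=1e-4);print(z,np.round(s.x[:2]*1e3,1),np.round(np.degrees(s.x[2:]),2),np.round(s.fun,1))
# rack from stops, scene only, same pixel reading convention
P=np.array([(-50,-60,48),(41,-60,48),(50,46,48),(-50,46,48),(65,75,8),(-65,75,8),(65,-75,8)])/1e3
U=np.array([(183,241.6),(143,250.6),(146.8,288.6),(192.5,276.6),(143.5,312),(203,296),(136.5,259)])
def r(q):return (proj(K,E,Ro.from_euler("Z",q[2]).apply(P)+[q[0],q[1],0])-U).ravel()
s=least_squares(r,[.617,-.316,-1.62],loss="soft_l1");print("rack",np.round(s.x*1e3,1),np.round(s.fun.reshape(-1,2) if s.fun.size==14 else s.fun,1).tolist())
E
python3 fs.py
```

```text
0.0545 [ 619.4 -315.8] [-92.87   3.1 ] [-0.9 -0.5 -1.1  1.3  1.8 -1.4  1.2 -0.5]
0.0568 [ 621.3 -315.9] [-92.88   3.28] [-0.9 -0.5 -1.1  1.3  1.8 -1.4  1.3 -0.6]
0.059 [ 623.1 -316. ] [-92.88   3.45] [-0.9 -0.5 -1.1  1.4  1.8 -1.5  1.3 -0.6]
rack [  617.2  -315.9 -1625.2] [[0.1, -0.4], [0.9, -0.1], [-0.8, -0.1], [-0.2, 0.0], [0.3, 0.2], [0.5, 0.2], [-0.9, 0.0]]
```

Frame over rack: y and yaw agree within 1 mm and 0.3°, and x is within the few-mm uncertainty. Lowering slowly.

```bash
python3 -m creep '[0,0,-0.003,0,0.01,0,0,-0.007,0,0.01,0,0,-0.011,0,0.01,0,0,-0.014,0,0.01,0,0,-0.016,0,0.01,0,0,-0.017,0,0.01,0,0,-0.018,0,0.01,0,0,-0.019,0,0.01,0,0,-0.02,0,0.01,0,0,-0.021,0,0.01]'|grep -E "clock|eef|t_force"; python3 avg.py; python3 -m creep '[0,0,-0.001,0,0.01,0,0,-0.002,0,0.01,0,0,-0.003,0,0.01,0,0,-0.004,0,0.01,0,0,-0.005,0,0.01,0,0,-0.006,0,0.01,0,0,-0.007,0,0.01,0,0,-0.008,0,0.01]'|grep -E "clock|eef|t_force"; python3 avg.py;  python3 asc.py scene 130 210 234 304
```

```text
clock: 25.85
eef_pos: [0.6195, -0.1733, 0.0673]
ft_force: [0.3, 0.3, -1.6]
26.25 [ 6.1933e+02 -1.7330e+02  6.7220e+01  7.0000e-02  2.1000e-01 -1.9500e+00
  4.1600e+00  1.9200e+00 -7.4000e-01]
clock: 26.92
eef_pos: [0.6193, -0.1733, 0.0591]
ft_force: [0.9, 0.2, -2.1]
27.32 [ 6.1928e+02 -1.7328e+02  5.9120e+01  1.9000e-01 -2.8000e-01 -1.9500e+00
  1.9500e+00 -1.5700e+00 -4.0000e-02]
234 ................................................................................
235 ................................................................................
236 ................................................................................
237 ................................................................................
238 ................................................................................
239 ................................................................................
240 ................................................................................
241 ......................................:......................................:::
242 ................................
[... 4533 characters left out ...]
wwwwwwwwwwwwww......
296 ............wwwww::BBBBBBBBBBBBBBBBBBBBBBBBBBBBB:::wwwwwwwwwwwwwwwwwwwwwww......
297 ............wwwww::BBBBBBBBBBBBBBBBBBBBBBBBBBB::wwwwwwwwwwwwwwwwwwwwwwwwww......
298 ............wwwwww:BBBBBBBBBBBBBBBBBBBBBBBB:::wwwwwwwwwwwwwwwwwwwwwwwwww........
299 .............wwwww::BBBBBBBBBBBBBBBBBBB::::::wwwwwwwwwwwwwwwwwwwwwwww...........
300 .............wwwww::BBBBBBBBBBBBBBB::::::::wwwwwwwwwwwwwwwwwwwwww...............
301 .............wwwwww:BBBBBBBBBBB::::::::wwwwwwwwwwwwwwwwwwwwww...................
302 .............wwwwww:BBBBBBB:::::::::wwwwwwwwwwwwwwwwwwwww.......................
303 .............wwwwww::BBB::::::::wwwwwwwwwwwwwwwwwwwwww..........................
```

```bash
sed -i 's/^obs=.*/obs=np.array([243.4,291.4,152.3,176.8,265,155.8,182,268])/; s/in(.0545,.0568,.059)/in(.0375,.039)/' fs.py; python3 fs.py
```

```text
0.0375 [ 617.4 -314.7] [-94.27   5.11] [-0.6 -0.4 -0.9  1.   1.  -0.9  0.8 -0.1]
0.039 [ 618.6 -314.8] [-94.27   5.22] [-0.6 -0.4 -1.   1.1  1.  -0.9  0.9 -0.1]
rack [  617.2  -315.9 -1625.2] [[0.1, -0.4], [0.9, -0.1], [-0.8, -0.1], [-0.2, 0.0], [0.3, 0.2], [0.5, 0.2], [-0.9, 0.0]]
```

```bash
cat >> fs.py <<'E'
for ro in(0,-1.2,1.2,2.5):
    s=least_squares(lambda q:model([*q,np.radians(ro)],.0375)-obs,[.617,-.316,-1.62],diff_step=1e-4);print("roll",ro,np.round(s.x[:2]*1e3,1),round(np.degrees(s.x[2]),1),np.round(s.fun,1),round(s.cost,2))
# same reading on the first picture, front flat on the plate
im=cv2.imread("pics/scene0.png")[...,::-1].astype(float)
for y in range(200,256):
    l=""
    for x in range(280,335):
        r,g,b=im[y,x];l+="o" if max(r,g,b)<105 else "R" if r-b>60 else "."
    print(y,l)
E
python3 fs.py | tail -60
```

```text
roll 0 [ 616.4 -314.6] -93.2 [-2.4  1.4 -1.5  0.6  0.6 -0.4  1.3 -0. ] 6.29
roll -1.2 [ 616.1 -314.6] -93.0 [-2.8  1.8 -1.6  0.5  0.5 -0.3  1.4 -0. ] 8.17
roll 1.2 [ 616.6 -314.6] -93.5 [-2.   1.  -1.3  0.7  0.7 -0.5  1.2 -0.1] 4.74
roll 2.5 [ 616.8 -314.7] -93.8 [-1.6  0.6 -1.2  0.8  0.8 -0.6  1.1 -0.1] 3.48
200 .......................................................
201 .......................................................
202 .......................................................
203 .......................................................
204 .......................................................
205 .................oooooo................................
206 .............oooooooooo................................
207 .........ooooooooooooooo...............................
208 .......oooooooooooooooooo..............................
209 .......oooooooooooooooooooo............................
210 .......ooooooooooooooooooooo...........................
211 .......oooooooooooooooooooooo..........................
212 ........ooooooo.........oooooo.........................
213 .....
[... 1870 characters left out ...]
.........oooooooooooooooooooooo.........
245 ooooooooRRRRR.............ooooooooooooooooooooo........
246 oooooooooRRRRR..............ooooooooooooooooooo........
247 ooooo.oooRRRRR...............oooooooooooooooo..........
248 ooooo.ooooRRRRR..............oooooooooooooo............
249 ooooooooooRRRRRR.............oooooooooo................
250 oooooooooooRRRRR.............ooooooo...................
251 oooooooooooRRRRRR......................................
252 ooooooooooooRRRRR......................................
253 ooooooooooooRRRRRR.....................................
254 oooooooooooooRRRRR.....................................
255 oooooooooooooRRRRRR....................................
```

```bash
sed -i '/^for ro/,$d; s/(0,75,11)\]/(0,75,LZ)]/; s/^def model/LZ=0\ndef model/' fs.py
cat >> fs.py <<'E'
for nm,z,o in(("plate",.03,[206,248.4,288.7,312,225.6,300,324.3,227.3]),("rack",.0375,[243.4,293.5,152.3,176.8,265,155.8,182,268])):
    s=least_squares(lambda q:model(q,z)-np.array(o),[.617,0 if z==.03 else -.316,-1.62,0],diff_step=1e-4);print(nm,np.round(s.x[:2]*1e3,1),np.round(np.degrees(s.x[2:]),2),np.round(s.fun,1))
E
python3 fs.py|tail -2
```

```text
plate [611.2  33.2] [-92.22   4.72] [ 0.2  0.3 -0.2  0.3  0.  -0.4  0.4 -0.6]
rack [ 616.6 -314.5] [-94.05   6.7 ] [-0.3 -0.1 -0.9  1.   0.8 -0.9  0.8 -0.6]
```

On the rack the front reads the same as when it lay flat on the plate (roll difference ≤2°, within noise), and its centre is within 1–2 mm of the rack's. Drawing the blade out.

```bash
python3 -m creep '[0,0.002,-0.002,0,0.01,0.0003,0.006,-0.002,0,0.01,0.0006,0.013,-0.002,0,0.01,0.001,0.022,-0.002,0,0.01,0.0014,0.033,-0.002,0,0.01,0.002,0.045,-0.002,0,0.01,0.0025,0.057,-0.002,0,0.01,0.003,0.07,-0.002,0,0.01,0.0036,0.082,-0.002,0,0.01,0.0042,0.094,-0.002,0,0.01]'|grep -E "clock|eef|t_force"; python3 -m creep '[0.0005,0.012,0,0,0.01,0.001,0.02,0,0,0.01,0.001,0.024,0.01,0,0.01,0.001,0.024,0.04,0,0.01,0.001,0.024,0.075,0,0.01,0.001,0.024,0.08,0,0.01]'|grep -E "clock|eef|t_force"; python3 avg.py; python3 asc.py scene 130 210 236 300;python3 -c "
from workcell import bot;print(bot.get_obs()['tool_rot'])"
```

```text
clock: 28.5
eef_pos: [0.6236, -0.0776, 0.0573]
ft_force: [0.1, -0.2, -1.9]
clock: 29.0
eef_pos: [0.6284, -0.0557, 0.1448]
ft_force: [1.9, -0.4, 0.3]
29.4 [ 6.2469e+02 -5.5510e+01  1.3769e+02 -1.8000e-01  1.4000e-01 -1.8100e+00
  3.1200e+00 -4.8000e-01 -2.0000e-01]
236 .........................................................................:::::::
237 ..........................................................................::::::
238 ..........................................................................::::::
239 ..........................................................................::::::
240 ....................................:::::.................................::::::
241 ................................:::::::::..................................:::::
242 ............................:::::::####::..................................:::::
243 ........................::::::::########::........BBB......................:::::
244 ......................:::::#########ooo#::.......BBBB.......................::::
245 .....................:::###########oooo#:::.:..BBBBBBB............
[... 3970 characters left out ...]
#######BBBBBBBBBBBBBBBB:wwwwwwwww......
293 ............wwww.BBBBBBBBBBBBBBB#:ooo#######BBBBBBBBBBBBBBBBB:::wwwwwwwwww......
294 ............wwww.:BBBBBBBBBBBBBB########BBBBBBBBBBBBBBBBBB:::::wwwwwwwwwww......
295 ............wwwww:BBBBBBBBBBBBBBB####BBBBBBBBBBBBBBBB:::::::wwwwwwwwwwwwww......
296 ............wwwww::BBBBBBBBBBBBBBBBBBBBBBBBBBBBBB:::::::wwwwwwwwwwwwwwwwww......
297 ............wwwwww:BBBBBBBBBBBBBBBBBBBBBBBBBBB:::.wwwwwwwwwwwwwwwwwwwwwwww......
298 ............wwwwww:BBBBBBBBBBBBBBBBBBBBBBBB:::wwwwwwwwwwwwwwwwwwwwwwwwwww.......
299 ............wwwwww::BBBBBBBBBBBBBBBBBBB::::::wwwwwwwwwwwwwwwwwwwwwwww...........
[ 7.22515673e-01  6.91354197e-01 -4.55346747e-04 -5.18989558e-04]
```

The front stayed put, lying across both rails (far end at rows 287–294, near end at 243–247). Returning the spatula to the pose of picture b to check its seat in the grip.

```bash
python3 -m creep '[-0.003,0.01,0,0,0.01,-0.009,0.035,0,0,0.01,-0.018,0.07,0,0.002,0.01,-0.027,0.105,0,0.003,0.01,-0.037,0.14,0,0.004,0.01,-0.047,0.175,0,0.005,0.01,-0.056,0.21,0,0.006,0.01,-0.065,0.245,0,0.007,0.01,-0.075,0.28,0,0.008,0.01,-0.083,0.31,0,0.0087,0.01]'|grep -E "clock|eef|t_force"; python3 -m creep '[-0.009,0.035,0,0,0.01,-0.018,0.07,0,0,0.01,-0.026,0.1,-0.001,0,0.01,-0.033,0.126,-0.002,0,0.01,-0.037,0.141,-0.003,0,0.01,-0.0394,0.1492,-0.0033,0,0.01,-0.0394,0.1492,-0.0033,0,0.01,-0.0394,0.1492,-0.0033,0,0.01,-0.0394,0.1492,-0.0033,0,0.01]'|grep -E "clock|eef|t_force"; python3 avg.py
```

```text
clock: 30.43
eef_pos: [0.5399, 0.2577, 0.1374]
ft_force: [-0.3, -0.2, -1.5]
clock: 31.18
eef_pos: [0.5027, 0.4024, 0.1339]
ft_force: [0.2, -1.2, -1.8]Traceback (most recent call last):
  File "avg.py", line 4, in <module>
    bot.camera("top");o=bot.get_obs();r.append(np.r_[o["eef_pos"]*1e3 if isinstance(o["eef_pos"],np.ndarray) else np.array(o["eef_pos"])*1e3,o["ft_force"],np.array(o["ft_torque"])*100])
    ~~~~~~~~~~^^^^^^^
ValueError: 200 camera calls are used up
```

```bash
python3 look.py h 30 120 130 120 330 80 140 130
cat > ec.py <<'E'
import cv2,numpy as np,sys
from workcell import bot
o=bot.get_obs();print(o["eef_pos"],o["tool_rot"])
n1,n2=sys.argv[1:3]
a,b=[cv2.cvtColor(cv2.GaussianBlur(cv2.imread(f"pics/{n}.png"),(0,0),2),cv2.COLOR_BGR2GRAY).astype(np.float32) for n in (n1,n2)]
def ecc(nm,x,y,w,h,sc):
    W=np.eye(2,3,dtype=np.float32)
    try:
        cc,W=cv2.findTransformECC(a[y:y+h,x:x+w],b[y:y+h,x:x+w],W,cv2.MOTION_TRANSLATION,(3,300,1e-6),None,5);print(nm,"shift px",np.round(W[:,2]/sc,2),round(cc,3))
    except cv2.error as e:print(nm,"fail")
T,S=400/130,400/140
ecc("top rear",195,65,60,120,T);ecc("top nose",290,65,60,125,T);ecc("top hand",90,80,70,60,T)
ecc("scene nose",450,180,70,85,S);ecc("scene rear",530,175,70,75,S);ecc("scene hand",600,110,140,70,S)
E
python3 ec.py b h
```

```text
[0.5028223  0.40225072 0.13401545] [ 7.20256438e-01  6.93707845e-01 -1.88759236e-04  2.29807007e-04]Traceback (most recent call last):
  File "look.py", line 6, in <module>
    im=cam(c)[0];out.append(cv2.resize(im[y:y+hh,x:x+w],(400,400*hh//w),interpolation=cv2.INTER_CUBIC))
       ~~~^^^
  File "h.py", line 5, in cam
    d=bot.camera(c);return d["pixels"],np.array(d["camera_matrix"]),np.array(d["extrinsics"])
ValueError: 200 camera calls are used up
[ WARN:0@0.608] global loadsave.cpp:275 findDecoder imread_('pics/h.png'): can't open/read file: check file path/integrity
Traceback (most recent call last):
  File "ec.py", line 5, in <module>
    a,b=[cv2.cvtColor(cv2.GaussianBlur(cv2.imread(f"pics/{n}.png"),(0,0),2),cv2.COLOR_BGR2GRAY).astype(np.float32) for n in (n1,n2)]
                      ~~~~~~~~~~~~~~~~^^^^^^^^^^^^^^^^^^^^^^^^^^^^^^^^^^^^^
cv2.error: OpenCV(4.12.0) /io/opencv/modules/imgproc/src/smooth.dispatch.cpp:618: error: (-215:Assertion failed) !_src.empty() in function 'GaussianBlur'
```

Camera calls are used up, so I finish by the recorded grasp pose (TCP 504.7, 405.1, 39.2 mm) and the force.

```bash
python3 -m creep '[0.0019,0.0028,-0.01,0.002,0.01,0.0019,0.0028,-0.04,0.002,0.01,0.0019,0.0028,-0.07,0.002,0.01,0.0019,0.0028,-0.084,0.002,0.01,0.0019,0.0028,-0.09,0.002,0.01,0.0019,0.0028,-0.091,0.002,0.01,0.0019,0.0028,-0.091,0.002,0.01,0.0019,0.0028,-0.091,0.002,0.01]'|grep -E "clock|eef|rot|t_force";  python3 -m creep '[0,0,-0.0015,0,0.01,0,0,-0.0025,0,0.01,0,0,-0.0025,0,0.01,0,0,-0.0025,0,0.01]'|grep -E "clock|eef|rot|t_force"
```

```text
clock: 31.9
eef_pos: [0.5053, 0.4073, 0.0444]
tool_rot: [0.719, 0.695, 0.002, 0.0]
ft_force: [0.1, -0.2, -2.4]
clock: 32.23
eef_pos: [0.5041, 0.4069, 0.0408]
tool_rot: [0.719, 0.695, 0.0, 0.0]
ft_force: [0.3, -1.1, -0.9]
```

```bash
python3 -m creep '[0.0005,-0.0018,0.001,0,0.01,0.0005,-0.0018,0,0,0.01,0.0005,-0.0018,-0.001,0,0.01,0.0005,-0.0018,-0.0015,0,0.01,0.0005,-0.0018,-0.0015,0,0.01,0.0005,-0.0018,-0.0015,0,0.01]'|grep -E "clock|eef|rot|t_force";python3 -m creep '[0,0,-0.0006,0,0.01,0,0,-0.0006,0,0.01,0,0,-0.0006,0,0.01]'|grep -E "clock|eef|rot|t_force"
```

```text
clock: 32.73
eef_pos: [0.5046, 0.4049, 0.0393]
tool_rot: [0.719, 0.695, 0.0, 0.0]
ft_force: [-0.2, -0.6, 2.9]
clock: 32.98
eef_pos: [0.5046, 0.4049, 0.0392]
tool_rot: [0.719, 0.695, 0.0, 0.0]
ft_force: [-1.9, -1.5, 5.3]
```

Contact came at z = 39.2 mm, exactly where the spatula was picked up. Releasing and backing straight up.

```bash
python3 -m creep '[0,0,0,0,0.03,0,0,0,0,0.05,0,0,0,0,0.05,0,0,0,0,0.05,0,0,0,0,0.05]'|tail -5;python3 -m creep '[0,0,0.005,0,0.05,0,0,0.015,0,0.05,0,0,0.04,0,0.05,0,0,0.08,0,0.05,0,0,0.11,0,0.05,0,0,0.13,0,0.05,0,0,0.13,0,0.05,0,0,0.13,0,0.05,0,0,0.13,0,0.05]'; python3 -c "
from workcell import bot;print(bot.job_done())"
```

```text
eef_pos: [0.5045, 0.4049, 0.038]
tool_rot: [0.719, 0.695, -0.0, -0.0]
ft_force: [1.0, 0.7, -0.4]
grip_width: 0.0495
grasp_force: 0.0
clock: 34.15
eef_pos: [0.5042, 0.4047, 0.1682]
tool_rot: [0.719, 0.695, -0.0, -0.0]
ft_force: [-0.9, -0.2, -1.1]
grip_width: 0.0501
grasp_force: 0.0
the job is handed in; nothing more can be done
None
```

The job is handed in at about 34 s: the tortoiseshell front last showed lying across both rack rails, flat to within about 2°, and the spatula is back on its rest at its pick-up pose, but that return was checked by force only, since the camera calls had run out.

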